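Crank the lift table level and slide the archive box onto the stand

ROBOT

A 6-joint arm with a two-finger parallel gripper is mounted at the origin on the work surface. World frame = base frame: x ahead of the robot, y to its left, z up, the work surface at z = 0. Lengths are in m, angles in rad, forces in N, time in s.
With the tool pointing down it reaches from about 0.25 to 0.775 m from the base axis. Payload 8.9 kg.
Tool frame: the origin (TCP) lies at the very end of the fingers, on their centre line; the grasp point (between the pads) lies 19 mm behind it; z points along the fingers, x is the direction in which the jaws open and shut, and the axes are right-handed (so a half turn about z gives the same grasp; the last joint's range is limited). The gripper opens to 85 mm and grips with 20 to 120 N. Pads are 22 mm wide; open, the fingers measure 114 mm over their backs; the gripper's body (76 mm by 85 mm) begins 54 mm behind the grasp point. The pads swing forward as they close: fully open they stand 13 mm farther back than shut.
Start: joints at [1.037, 0.291, -0.153, 1.127, 0, 1.431], TCP at [0.202, 0.485, 0.231] pointing down, gripper open.
Joint ranges: [-2.52, 2.52], [-0.91, 1.74], [-1.3, 1.37], [-1.96, 2.02], [-1.52, 1.47], [-3.14, 3.14]. Speed limits (rad/s): [2.22, 2.22, 2.79, 3.14, 3.14, 3.14].

INTERFACE

Orientations are given as a rotation vector (axis times angle).
In Python, from station import r gives the robot as it stands. The module is installed in compiled form; this text tells all that it offers.
- The arm moves only by the shell command python3 -m pendant 'ROWS' [FORCE]. ROWS is JSON, a list of rows, each an object with "dp": the shift along the tool's x, y, z in units of 50 mm (1.0 is 50 mm), a list of three; "rotation": the turn, a rotation vector about the tool's x, y, z in units of 6 degrees (1.0 is 6 degrees), a list of three; "claw": the closure, from 0 (fully open) to 1 (shut). In form: [{"dp": [x, y, z], "rotation": [wx, wy, wz], "claw": claw}, ...]. A call has 1 to 5 rows; each row is the pose to reach, as a shift and turn from the pose commanded when the call began, along the tool's axes at that moment; what a row does not reach only later rows make up. A row lasts 1/8 s, in which the tool goes at most 62.5 mm and 10.7 degrees, less where a joint would pass 70% of its speed; a pose out of reach is approached as far as the arm can. A call with a gripper value outside its range is refused whole. The fingers move at their own pace and stop on an object; FORCE is the grip in N (left out, the last holds). Time passes only in rows, so rows that repeat a pose let the fingers close. It gives the time, the measured TCP pose, the force and the opening at its end, in the units of the state.
- r.state(): the state, without advancing time (a new reading comes with each control period).
- r.capture(name): name is "side" or "top" or "wrist"; returns the picture (480x640x3 uint8, blue, green, red); there is no depth.
- r.get_calibration(name): a dict with "fx", "fy", "cx", "cy" (pixels), "world_from_camera" (4x4, takes a point from camera to world coordinates); the wrist camera has in their place "T_tool_cam" (4x4, takes a point from camera to tool coordinates, whose origin is the TCP and whose axes are the tool frame's). Camera axes: x right, y up, looking along -z (the intrinsics and any distortion apply to the point x, -y, -z); pixel columns grow to the right and rows downward; lengths in m; the calibration is good to about 2 mm. A picture is of the moment at which its call begins: read the wrist's pose just before it. get_calibration takes no time and is no camera call.
- r.close_job(): hands the job in, once; it reports no verdict.
The state is a dict: "time_s": time; "joint_pos": joint angles; "joint_vel": joint speeds; "joint_torque": joint torques, N m; "tool_pos": TCP position; "tcp_rot": TCP orientation; "force": force on the tool from outside, world axes, zero at the start; "wrist_torque": the same for the moment, N m; "gripper_width": finger opening in m.
Only numpy, scipy, OpenCV 4.12 (cv2) and the standard library are available. Lean on these libraries where they do the work, as an engineer would, in place of code of your own. Each camera call takes 0.05 s, during which the arm holds its last target. There are 200 camera calls.

TASK

The archive box is too broad to pick up: swing the lift's folded crank handle fully upright first, then turn the crank clockwise until the lift's deck is level with the white stand next to it, and push the box straight across so that it sits wholly on the stand, square and flat. Leave the deck level and do not disturb the bottle, magazine file, tape dispenser or stapler, or tip the box.

Things in the scene. Friction and masses are not known exactly. Their poses are not given: they have to be found in the camera images.
- fold (a joint): hinge of the folding handle, rad: 0 = folded flat over the crank arm, 1.571 = fully upright (stop). A stiff friction hinge (0.1 N m, about 2 N at the handle's end): it stays at whatever angle it is left. The handle pulls or pushes up in a vertical plane through the crank axis
- crank (a joint): crank angle about its vertical axis, rad: 0 at start (the stop is just behind it), growing CLOCKWISE seen from above; one full clockwise turn (6.283) raises the deck by 24 mm. Self-locking: stays where left; turning takes about 4 N at the handle
- crank_axis (a point): point on the crank's vertical axis, 175 mm above the table (the fold hinge's height). The crank is a steel arm 14 mm wide, 8 mm thick, its top 163 mm above the table, running 62 mm out from the axis to the hinge end and 12 mm the other way, on a shaft of radius 8 mm. x axis: along the arm towards the fold hinge, at any angle at the start; z up
- column: round grey column that carries the crank, origin on the crank's axis at the table: foot radius 55 mm, head radius 40 mm, head top 135 mm above the table. Column and white stand are on opposite sides of the deck, each 200 mm from its centre; which is on which side varies
- fold_hinge (a point): pin of the fold hinge, 50 mm from the crank axis, 175 mm above the table. x points outward along the arm, y along the hinge pin (horizontal), z up. Steel cheeks 20 mm wide over all stand round it, up to 12 mm above it
- grip_mid (a point): point on the handle's centre line 45 mm from the fold hinge. The handle is a black round grip, diameter 20 mm, 12 to 70 mm from the hinge, spinning freely about its centre line. -x points from hinge to free end. Folded, it lies level, 175 mm above the table, 12 mm above the arm's top, along the arm from the hinge to 20 mm past the crank axis; upright, its end is 245 mm above the table
- deck_top (a point): centre of the top face of the lift's aluminium deck, 150 mm (x) by 176 mm (y), 14 mm thick; starts 80 mm above the table and rises with the crank (by up to 74 mm). y points along the row column - deck - stand (towards either one), x across it; z up
- ledge_top (a point): centre of the top of the fixed white stand, 190 mm (x) by 210 mm (y), 110 to 140 mm above the table; its edge is 7 mm beyond the deck's edge and its upper long edges are bevelled 6 mm. Its centre is 200 mm from the deck's centre. Axes parallel to the deck's
- carton_mid (a point): centre of the closed cardboard archive box with a paper-white lid, 130 mm (x) by 100 mm (y) by 70 mm high, 0.5 to 1 kg, which stands near the middle of the deck, its sides nearly parallel to the deck's
- sanitizer: bottle, radius 30 mm, 210 mm tall, on the table beyond one end of the row; origin under its centre. Leave alone
- filebox: upright grey magazine file, 160 mm (x) by 70 mm (y) by 210 mm tall, on the table beyond the other end of the row; origin under its centre. Leave alone
- tape: tape dispenser, 150 mm (x) by 50 mm (y) by 78 mm tall, on the table; origin under its centre. Leave alone
- stapler: stapler, 140 mm (x) by 36 mm (y) by 51 mm tall, on the table; origin under its centre. Leave alone
- carton: the same archive box; origin at the centre of its underside
Not all that is in view belongs to the job. Of the things that look like the column, the middle-sized one is meant.

How it is judged:
On the way, in this order (a step that is already met when the one before it is completed fails the run):
1. the handle is unfolded fully upright (within 0.15 rad) (value of joint fold above 1.42 rad), for 0.2 s.
2. the deck has been cranked level with the stand, within 4 mm, and stays so for half a second (z of deck_top in the frame of ledge_top between -0.004 and 0.004 m), for 0.5 s.
At the end, for the whole second after the job is handed in: The deck is level with the stand's top within 4 mm; the box stands at rest, flat and square (within 0.3 rad), wholly on the stand: its centre within 32 mm across and 57 mm along of the stand's centre (all of step 2 and x of carton_mid in the frame of ledge_top between -0.032 and 0.032 m and y of carton_mid in the frame of ledge_top between -0.057 and 0.057 m and z of carton_mid in the frame of ledge_top between 0.03 and 0.04 m and angle between the x axis of carton_mid and the x axis of ledge_top, either way round below 0.3 rad and angle between carton_mid's own z axis and vertical below 0.06 rad and linear speed of carton below 0.02 m/s); the robot touches nothing.
It fails at once if the crank is turned more than 0.7 rad before the handle is unfolded (value of joint crank between 0.7 and 3 rad and value of joint fold below 1 rad).
It fails at once if the box is tipped by more than 0.3 rad (angle between carton_mid's own z axis and vertical above 0.3 rad).
It fails at once if the bottle, magazine file, tape dispenser or stapler is moved more than 25 mm or tipped over (distance of any of sanitizer, filebox, tape, stapler from where it was at the start of the episode above 0.025 m or angle between any of sanitizer, filebox, tape, stapler's own z axis and vertical above 0.3 rad).
It also fails if it takes over 72 s, if anything falls off the work surface, if the arm or the gripper's body presses on something with over 40 N, if the wrist force passes 120 N, or if a joint passes its speed limit or range.

## Working session

There is one attempt and no reset: what is moved stays moved. The work goes in short steps, Python scripts to look and compute and a shell command to move; the robot and the scene stay as the last step left them, time stands still between calls to the robot, and variables do not carry over. Pictures are saved under pics/ and viewed, about 8 in all and at most 12, crops included, and the job is handed in when it is done.

```bash
mkdir -p pics
cat > h.py <<'E'
import numpy as np,cv2
from station import r
from scipy.spatial.transform import Rotation as R
def cal(n): return r.get_calibration(n)
def Tw(n):
    c=cal(n)
    if 'world_from_camera' in c: return c,np.array(c['world_from_camera'])
    s=r.state();T=np.eye(4);T[:3,:3]=R.from_rotvec(s['tcp_rot']).as_matrix();T[:3,3]=s['tool_pos']
    return c,T@np.array(c['T_tool_cam'])
def ray(c,T,u,v):
    d=np.array([(u-c['cx'])/c['fx'],-(v-c['cy'])/c['fy'],-1.0]);return T[:3,3],T[:3,:3]@d
def atz(c,T,u,v,z):
    o,d=ray(c,T,u,v);return o+d*(z-o[2])/d[2]
def proj(c,T,p):
    q=T[:3,:3].T@(np.array(p)-T[:3,3]);return c['cx']+c['fx']*q[0]/-q[2],c['cy']-c['fy']*q[1]/-q[2]
E
python3 - <<'E'
from h import *
for n in('top','side'):
    c,T=Tw(n); cv2.imwrite(f'pics/{n}0.png',r.capture(n)); print(n,{k:v for k,v in c.items() if k!='world_from_camera'},T.round(3).tolist())
print(r.state()); print(cal('wrist'))
E
```

```text
top {'fx': 460.74217663017606, 'fy': 460.74217663017606, 'cx': 317.13248751921714, 'cy': 244.17212953654908} [[-0.005, 0.991, -0.136, 0.448], [-1.0, -0.005, -0.0, 0.035], [-0.001, 0.136, 0.991, 1.08], [0.0, 0.0, 0.0, 1.0]]
side {'fx': 590.6844290808637, 'fy': 590.6844290808637, 'cx': 309.87914696133817, 'cy': 245.69890102895133} [[-0.979, 0.144, -0.145, 0.422], [-0.204, -0.704, 0.681, 0.882], [-0.004, 0.696, 0.718, 1.007], [0.0, 0.0, 0.0, 1.0]]
{'time_s': 0.1, 'joint_pos': array([ 1.03670826e+00,  2.91245417e-01, -1.54017747e-01,  1.12667852e+00,
       -1.60292445e-05,  1.43149806e+00]), 'joint_vel': array([-0.00246174, -0.0018227 ,  0.00159116,  0.00046409,  0.00038473,
       -0.00040734]), 'joint_torque': array([ 1.46060316e-03, -5.37977493e+01,  3.31917822e+01,  9.33605275e-03,
       -2.38949124e-04,  2.59790176e-05]), 'tool_pos': array([0.20173359, 0.48429535, 0.23079092]), 'tcp_rot': array([ 2.61353616e+00,  1.74235996e+00, -1.60984342e-03]), 'force': array([ 0.86127165, -0.72517817, -0.09041495]), 'wrist_torque': array([ 0.02923721, -0.06064811,  0.06079174]), 'gripper_width': 0.08535548460186895}
{'fx': 368.26089999636906, 'fy': 368.26089999636906, 'cx': 321.5189251662072, 'cy': 239.43427625403731, 'T_tool_cam': array([[ 9.99999999e-01,  5.11379494e-05, -1.61344904e-06,
        -2.53035515e-04],
       [ 4.89710195e-05, -9.65805883e-01, -2.59266261e-01,
        -6.42536658e-02],
       [-1.48166235e-05,  2.59266261e-01, -9.65805884e-01,
        -1.43136004e-01],
       [ 0.00000000e+00,  0.00000000e+00,  0.00000000e+00,
         1.00000000e+00]])}
```

View pics/top0.png

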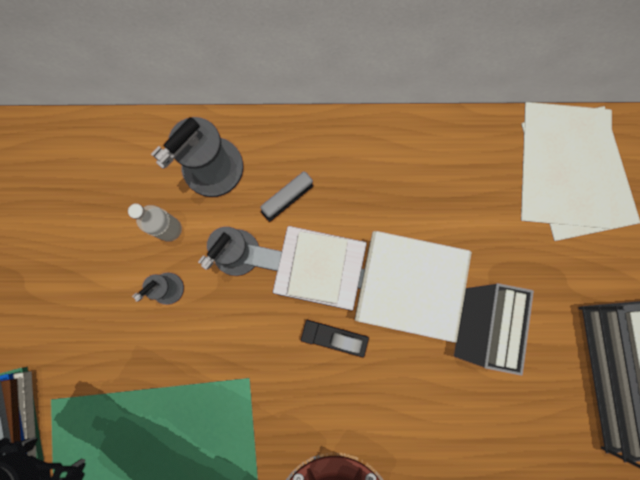

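View pics/side0.png

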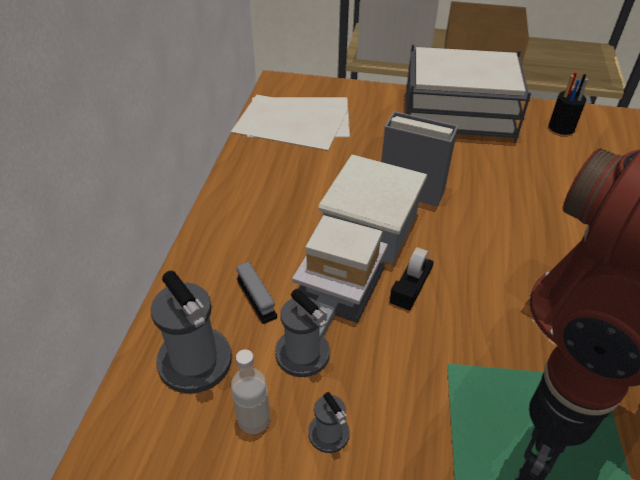

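Candidates for the column in the top image are the large one at (195,143), the middle one at (228,248) and the small one at (155,288). The middle one is in line with the deck (320,267) and stand (415,287), so I choose it. I'll check it in close crops.

Run:
```python
from h import *
a=cv2.imread('pics/top0.png')[215:355,190:480]; b=cv2.imread('pics/side0.png')[150:380,240:460]
a=cv2.resize(a,None,fx=2.75,fy=2.75,interpolation=cv2.INTER_CUBIC); cv2.imwrite('pics/ta.png',a)
cv2.imwrite('pics/sb.png',cv2.resize(b,None,fx=2.6,fy=2.6,interpolation=cv2.INTER_CUBIC))
```

```text
(no output)
```

View pics/ta.png

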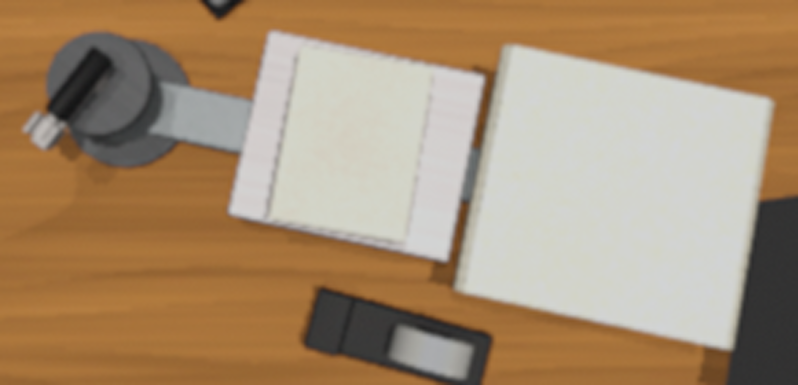

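View pics/sb.png

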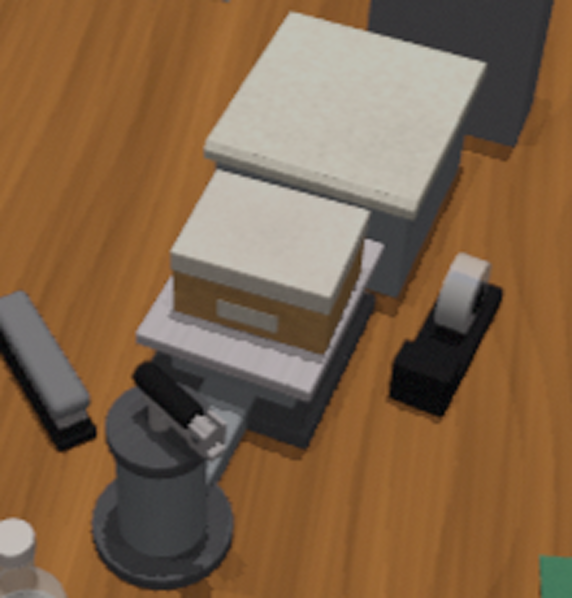

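Both crops confirm the choice: the middle column stands at the +y end of the row. Its hinge cheeks are at crop (45,128) and the handle's free end at (100,55).

Run:
```python
from h import *
ct,Tt=Tw('top');cs,Ts=Tw('side')
t=lambda p:(p[0]/2.75+190-.3,p[1]/2.75+215-.3); s=lambda p:(p[0]/2.6+240-.3,p[1]/2.6+150-.3)
def tri(a,b):
    o1,d1=ray(ct,Tt,*t(a));o2,d2=ray(cs,Ts,*s(b))
    M=np.c_[d1,-d2];k=np.linalg.lstsq(M,o2-o1,rcond=None)[0];p,q=o1+k[0]*d1,o2+k[1]*d2
    return (p+q)/2,np.linalg.norm(p-q)
L=[((507,45),(208,150)),((457,291),(415,208)),((772,98),(290,12)),((733,348),(486,65))]
for n,l in (('stand',L),('handle end/hinge',[((103,55),(143,370)),((43,130),(210,435))]),('lid',[((298,50),(173,250)),((268,220),(333,305)),((433,72),(222,172)),((407,244),(370,212))])):
    P=[tri(*x) for x in l]
    for p,e in P: print(n,p.round(4),round(e,4))
    print('mean',np.mean([p for p,e in P],0).round(4))
D=[atz(ct,Tt,*t(p),.08) for p in ((270,31),(484,73),(448,261),(230,214))]
C=np.mean(D,0);print('deck',np.round(D,4).tolist(),C)
yd=D[1]-D[0]+D[2]-D[3];print('row dir deg',np.degrees(np.arctan2(yd[1],yd[0])),[np.linalg.norm(D[i]-D[i-1]).round(4) for i in range(4)])
print('head',atz(ct,Tt,*t((100,84)),.135))
h=atz(ct,Tt,*t((46,125)),.18);e=atz(ct,Tt,*t((103,55)),.175);print('hinge',h,'end',e,np.linalg.norm(h-e),np.degrees(np.arctan2(*(h-e)[1::-1])))
for z in(.11,.125,.14):
    S=[atz(ct,Tt,*t(x[0]),z) for x in L];print(z,np.mean(S,0).round(4),[np.linalg.norm(S[i]-S[j]).round(4) for i,j in((0,1),(2,3),(0,2),(1,3))])
```

```text
stand [ 0.6064 -0.086   0.1153] 0.0032
stand [ 0.4219 -0.0438  0.1212] 0.0015
stand [ 0.5652 -0.2867  0.1199] 0.0
stand [ 0.3779 -0.2496  0.1155] 0.0
mean [ 0.4929 -0.1665  0.118 ]
handle end/hinge [0.5926 0.2136 0.1756] 0.0006
handle end/hinge [0.5376 0.2565 0.171 ] 0.0019
mean [0.5651 0.235  0.1733]
lid [0.6001 0.0737 0.1531] 0.0025
lid [0.4734 0.0961 0.1426] 0.0012
lid [ 0.5821 -0.0265  0.1479] 0.0009
lid [ 0.4566 -0.0058  0.1463] 0.0014
mean [0.5281 0.0344 0.1475]
deck [[0.6263, 0.0991, 0.08], [0.5914, -0.0716, 0.08], [0.4432, -0.0405, 0.08], [0.4806, 0.13, 0.08]] [0.53535524 0.0292614  0.08      ]
row dir deg -101.96759973976368 [np.float64(0.1489), np.float64(0.1742), np.float64(0.1514), np.float64(0.1746)]
head [0.57667795 0.22339104 0.135     ]
hinge [0.5412282  0.25230896 0.18      ] end [0.59237506 0.21369833 0.175     ] 0.06427894045910132 142.95093951219457
0.11 [ 0.4934 -0.1681  0.11  ] [np.float64(0.1927), np.float64(0.1928), np.float64(0.2078), np.float64(0.211)]
0.125 [ 0.4927 -0.165   0.125 ] [np.float64(0.1897), np.float64(0.1898), np.float64(0.2045), np.float64(0.2077)]
0.14 [ 0.492  -0.1619  0.14  ] [np.float64(0.1867), np.float64(0.1869), np.float64(0.2013), np.float64(0.2044)]
```

```bash
cat >> h.py <<'E'
AX=np.array([.5769,.2249]); A0=np.radians(143)
def to(p,yaw=None,s=None):
    "dp and rotation for pointing down at p with tool x at yaw (deg)"
    s=s or r.state();M=R.from_rotvec(s['tcp_rot']).as_matrix();dp=M.T@(np.array(p)-s['tool_pos'])/.05
    y0=np.degrees(np.arctan2(M[1,0],M[0,0]))
    y=np.radians(y0 if yaw is None else yaw)
    G=np.array([[np.cos(y),np.sin(y),0],[np.sin(y),-np.cos(y),0],[0,0,-1]])
    w=np.degrees(R.from_matrix(M.T@G).as_rotvec())/6
    return dp.round(2).tolist(),w.round(2).tolist()
E
python3 - <<'E'
from h import *
print(to([.577,.225,.30],53))
ct,Tt=Tw('top')
print('bottle',atz(ct,Tt,136,211,.21),'small',atz(ct,Tt,170,290,0),'small hinge',atz(ct,Tt,140,297,.1))
E
python3 -m pendant '[{"dp":[0,0,-1.4],"rotation":[0,0,0],"claw":0},{"dp":[-0.4,1.2,-1.6],"rotation":[0,0,1],"claw":0},{"dp":[-0.8,2.4,-1.6],"rotation":[0,0,2.4],"claw":0},{"dp":[-1.2,3.6,-1.6],"rotation":[0,0,2.4],"claw":0},{"dp":[-1.4,4.8,-1.6],"rotation":[0,0,2.4],"claw":0}]'
```

```text
([-1.9, 8.92, -1.38], [0.0, 0.01, 2.4])
bottle [0.63392867 0.3832801  0.21      ] small [0.49034519 0.37893119 0.        ] small hinge [0.4720171  0.40993216 0.1       ]
time_s: 0.72
tool_pos: [0.3952, 0.3276, 0.3114]
tcp_rot: [-2.812, -1.401, -0.0]
force: [0.7, 1.3, 0.4]
gripper_width: 0.0854
```

```bash
python3 - <<'E'
from h import *
print(to([.577,.225,.29],53))
E
python3 -m pendant '[{"dp":[0.2,1.2,0],"rotation":[0,0,0],"claw":0},{"dp":[0.45,2.4,0],"rotation":[0,0,0],"claw":0},{"dp":[0.5,3.6,0.2],"rotation":[0,0,0],"claw":0},{"dp":[0.55,4.1,0.4],"rotation":[0,0,0],"claw":0},{"dp":[0.55,4.1,0.4],"rotation":[0,0,0],"claw":0}]'
python3 - <<'E'
from h import *
print(to([.577,.225,.29],53))
c,T=Tw('wrist');im=r.capture('wrist');cv2.imwrite('pics/w1.png',im);np.save('w1T.npy',T)
for d,z in((.0,.175),(.05,.175),(-.02,.175)): print(proj(c,T,[*(AX+d*np.array([np.cos(A0),np.sin(A0)])),z]))
E
```

```text
([0.55, 4.14, 0.43], [-0.0, -0.0, -0.0])
time_s: 1.35
tool_pos: [0.5747, 0.2266, 0.2894]
tcp_rot: [-2.813, -1.398, 0.005]
force: [-1.1, 0.8, -0.3]
gripper_width: 0.0852
([0.0, 0.06, -0.01], [-0.02, 0.02, -0.02])
(np.float64(321.7387135662992), np.float64(236.85836273220013))
(np.float64(321.56966179983357), np.float64(166.4864442062589))
(np.float64(321.80184321860503), np.float64(263.1376193263064))
```

View pics/w1.png

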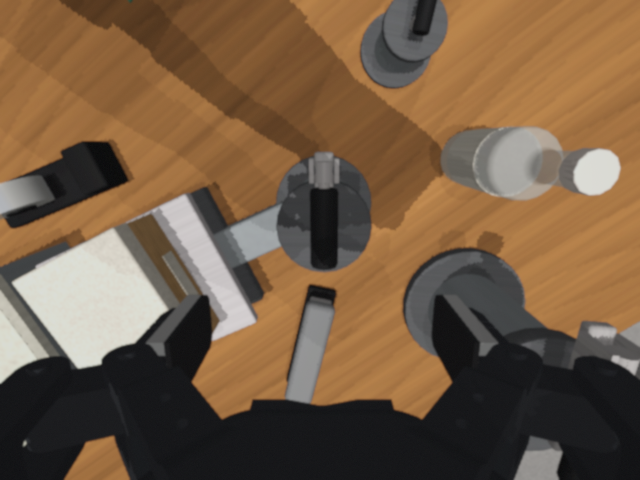

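The wrist view shows the hinge at (324,160) and the handle's free end at (324,268). That is within about 2 mm of the prediction, so I go down and grip near the free end.

```bash
python3 -m pendant '[{"dp":[0.03,0.16,0.9],"rotation":[0,0,0],"claw":0},{"dp":[0.03,0.16,1.8],"rotation":[0,0,0],"claw":0},{"dp":[0.03,0.16,2.4],"rotation":[0,0,0],"claw":0},{"dp":[0.03,0.16,2.64],"rotation":[0,0,0],"claw":0.3},{"dp":[0.03,0.16,2.64],"rotation":[0,0,0],"claw":0.5}]' 25
python3 -m pendant '[{"dp":[0,0,0],"rotation":[0,0,0],"claw":0.7},{"dp":[0,0,0],"rotation":[0,0,0],"claw":0.9},{"dp":[0,0,0],"rotation":[0,0,0],"claw":0.9},{"dp":[0,0,0],"rotation":[0,0,0],"claw":0.9}]' 25
```

```text
time_s: 2.02
tool_pos: [0.5811, 0.2249, 0.1598]
tcp_rot: [-2.811, -1.403, 0.0]
force: [-0.1, -0.4, 0.5]
gripper_width: 0.0516
time_s: 2.52
tool_pos: [0.582, 0.2236, 0.1603]
tcp_rot: [2.811, 1.4, 0.001]
force: [-3.8, -3.7, 7.5]
gripper_width: 0.0189
```

```bash
python3 -m pendant '[{"dp":[0,-0.01,-0.15],"rotation":[0,0,0],"claw":0.9},{"dp":[0,-0.04,-0.29],"rotation":[0,0,0],"claw":0.9},{"dp":[0,-0.15,-0.55],"rotation":[0,0,0],"claw":0.9},{"dp":[0,-0.32,-0.78],"rotation":[0,0,0],"claw":0.9},{"dp":[0,-0.32,-0.78],"rotation":[0,0,0],"claw":0.9}]' 25
python3 - <<'E'
from h import *
s=r.state();print(s['wrist_torque'],s['force'])
cv2.imwrite('pics/s2.png',cv2.resize(r.capture('side')[200:400,210:410],None,fx=3,fy=3))
E
```

```text
time_s: 3.15
tool_pos: [0.5676, 0.2344, 0.1996]
tcp_rot: [-2.811, -1.402, 0.001]
force: [-5.7, -4.0, -0.9]
gripper_width: 0.0191
[-0.78642563  1.22182683  0.07434272] [-5.69128582 -3.97178326 -0.91097465]
```

View pics/s2.png

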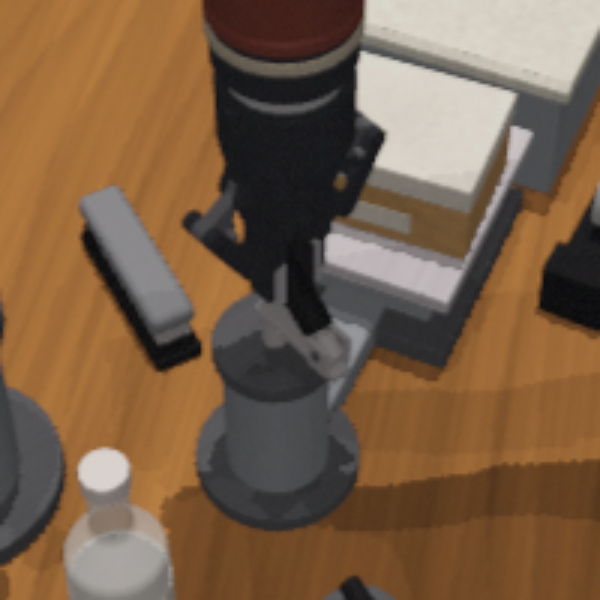

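Viewed 6 so far. The handle is gripped and about halfway up, at roughly crop (310,290), and the crank arm has not moved. I continue the arc to upright.

```bash
python3 -m pendant '[{"dp":[0,-0.23,-0.175],"rotation":[0,0,0],"claw":0.9},{"dp":[0,-0.36,-0.24],"rotation":[0,0,0],"claw":0.9},{"dp":[0,-0.49,-0.285],"rotation":[0,0,0],"claw":0.9},{"dp":[0,-0.78,-0.32],"rotation":[0,0,0],"claw":0.9},{"dp":[0,-0.78,-0.32],"rotation":[0,0,0],"claw":0.9}]' 25
python3 - <<'E'
from h import *
s=r.state();print(s['wrist_torque'],s['force']); M=R.from_rotvec(s['tcp_rot']).as_matrix();print('tool force',M.T@s['force'])
d=np.array([np.cos(A0),np.sin(A0)]);q=s['tool_pos'][:2]-AX;print('outward,lateral',q@d,q@[-d[1],d[0]])
E
```

```text
time_s: 3.82
tool_pos: [0.5372, 0.2581, 0.2156]
tcp_rot: [-2.811, -1.403, -0.002]
force: [-3.3, -2.2, 1.1]
gripper_width: 0.0172
[-0.70519719  0.68241576 -0.11222673] [-3.29692987 -2.15667148  1.05952581]
tool force [-3.70413189 -1.33744955 -1.0649925 ]
outward,lateral 0.051655408576633775 -0.002655613498341407
```

```bash
python3 -m pendant '[{"dp":[0,-0.04,0],"rotation":[0,0,0],"claw":0.9},{"dp":[0,-0.08,0],"rotation":[0,0,0],"claw":0.9},{"dp":[0,-0.08,0],"rotation":[0,0,0],"claw":0.9}]' 25
python3 - <<'E'
from h import *
s=r.state(); M=R.from_rotvec(s['tcp_rot']).as_matrix();print('tool force',M.T@s['force'],s['wrist_torque'])
d=np.array([np.cos(A0),np.sin(A0)]);q=s['tool_pos'][:2]-AX;print('outward,lateral',q@d,q@[-d[1],d[0]])
cv2.imwrite('pics/s3.png',cv2.resize(r.capture('side')[200:400,210:410],None,fx=3,fy=3))
E
```

```text
time_s: 4.2
tool_pos: [0.536, 0.2593, 0.2156]
tcp_rot: [2.811, 1.4, 0.005]
force: [0.1, -6.5, 5.4]
gripper_width: 0.0172
tool force [-5.12534368  4.00439553 -5.38829772] [-1.35792153 -0.06764513 -0.06556202]
outward,lateral 0.05339949551200502 -0.0028765034207072398
```

View pics/s3.png

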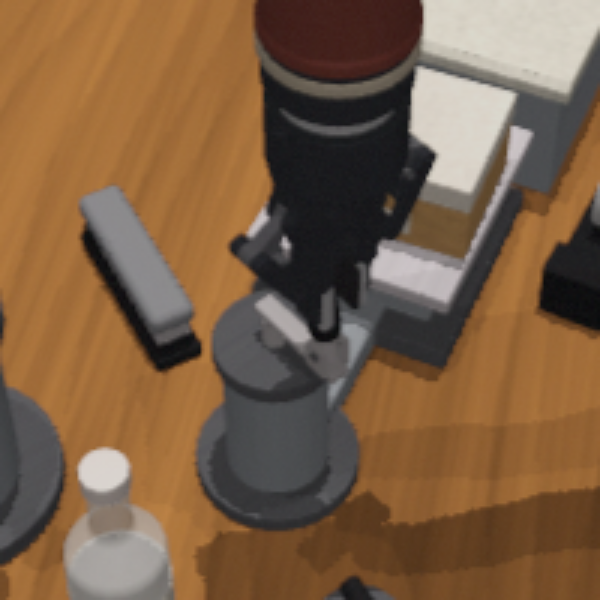

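The handle is upright against its stop: the force rose to 4 N and motion stalled. Next I crank clockwise along a 50 mm circle. The grip spins freely, so the tool keeps its orientation.

```bash
python3 -m pendant '[{"dp":[0.174,0.06,0],"rotation":[0,0,0],"claw":0.9},{"dp":[0.42,0.14,0],"rotation":[0,0,0],"claw":0.9},{"dp":[0.64,0.28,0],"rotation":[0,0,0],"claw":0.9},{"dp":[0.82,0.47,0],"rotation":[0,0,0],"claw":0.9},{"dp":[0.94,0.70,0],"rotation":[0,0,0],"claw":0.9}]' 35
cat >> h.py <<'E'
C=np.array([.576,.2283])
def crank(C=C):
    s=r.state();M=R.from_rotvec(s['tcp_rot']).as_matrix();q=s['tool_pos'][:2]-C;a=np.arctan2(q[1],q[0]);u=q/np.linalg.norm(q)
    print('alpha',np.degrees(A0-a).round(1),'rad',np.linalg.norm(q).round(4),'z',s['tool_pos'][2].round(4),'Frad',(s['force'][:2]@u).round(1),'Ftan cw',(s['force'][:2]@[u[1],-u[0]]).round(1),'w',s['gripper_width'].round(4),'t',s['time_s'])
E
python3 -c "
from h import *
crank()"
```

```text
time_s: 4.88
tool_pos: [0.5911, 0.2777, 0.2153]
tcp_rot: [-2.809, -1.402, -0.003]
force: [-4.7, 2.3, 4.2]
gripper_width: 0.0083Traceback (most recent call last):
  File "<string>", line 3, in <module>
    crank()
    ~~~~~^^
  File "h.py", line 28, in crank
    print('alpha',np.degrees(A0-a).round(1),'rad',np.linalg.norm(q).round(4),'z',s['tool_pos'][2].round(4),'Frad',(s['force'][:2]@u).round(1),'Ftan cw',(s['force'][:2]@[u[1],-u[0]]).round(1),'w',s['gripper_width'].round(4),'t',s['time_s'])
                                                                                                                                                                                                   ^^^^^^^^^^^^^^^^^^^^^^^^
AttributeError: 'float' object has no attribute 'round'
```

```bash
sed -i "s/s\['gripper_width'\].round(4)/round(float(s['gripper_width']),4)/" h.py
python3 - <<'E'
from h import *
crank()
c,T=Tw('wrist');im=r.capture('wrist');np.save('T2.npy',T)
s=r.state();p=s['tool_pos'];print([np.round(proj(c,T,[p[0],p[1],z])) for z in (.21,.234)])
cv2.imwrite('pics/w2.png',cv2.resize(im[90:480,170:500],None,fx=1.5,fy=1.5))
E
```

```text
alpha 70.0 rad 0.0516 z 0.2153 Frad 0.8 Ftan cw -5.2 w 0.0083 t 4.875
[array([323., 297.]), array([323., 323.])]
```

View pics/w2.png

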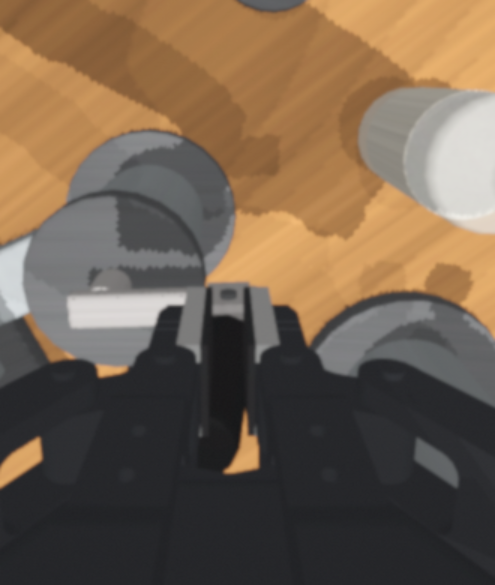

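Run:
```python
from h import *
c=cal('wrist');T=np.load('T2.npy');s=r.state();M=R.from_rotvec(s['tcp_rot']).as_matrix()
f=lambda u,v:(u/1.5+170,v/1.5+90)
for n,u,v,z in(('end far edge',215,472,.245),('end mid',215,445,.245),('hinge pin',228,293,.187),('axis',110,280,.163),('arm end',180,310,.163)):
    p=atz(c,T,*f(u,v),z);print(n,p.round(4),'tool',(M.T@(p-s['tool_pos'])).round(4),'rel C',(p[:2]-C).round(4))
```

```text
end far edge [0.6119 0.2583 0.245 ] tool [-0.0034  0.0267 -0.0299] rel C [0.0359 0.03  ]
end mid [0.6059 0.2629 0.245 ] tool [-0.0034  0.0191 -0.0299] rel C [0.0299 0.0346]
hinge pin [0.5957 0.2747 0.187 ] tool [-0.0002  0.0039  0.0281] rel C [0.0197 0.0464]
axis [0.5726 0.2366 0.163 ] tool [-0.0446  0.0084  0.0519] rel C [-0.0034  0.0083]
arm end [0.598  0.2501 0.163 ] tool [-0.0186  0.0206  0.052 ] rel C [0.022  0.0218]
```

The arm in the picture points along tool +x (crank about 90°), while the handle has slid to tool y of about +18 mm at the pads' edge. That makes the grip poor. I'll open, re-centre on the handle 10 mm lower, and regrip harder.

```bash
python3 -m pendant '[{"dp":[0,0,0],"rotation":[0,0,0],"claw":0.5},{"dp":[0,0,0],"rotation":[0,0,0],"claw":0.5},{"dp":[0,0.2,0.1],"rotation":[0,0,0],"claw":0.5},{"dp":[0,0.37,0.2],"rotation":[0,0,0],"claw":0.5},{"dp":[0,0.37,0.2],"rotation":[0,0,0],"claw":0.5}]' 60
python3 - <<'E'
from h import *
crank(AX)
c,T=Tw('wrist');im=r.capture('wrist');np.save('T2.npy',T)
cv2.imwrite('pics/w3.png',cv2.resize(im[90:480,170:500],None,fx=1.5,fy=1.5))
E
```

```text
time_s: 5.55
tool_pos: [0.6059, 0.2641, 0.2034]
tcp_rot: [-2.812, -1.4, 0.002]
force: [-1.0, 0.0, -0.0]
gripper_width: 0.0428
alpha 89.5 rad 0.0488 z 0.2034 Frad -0.5 Ftan cw -0.8 w 0.0428 t 5.55
```

View pics/w3.png

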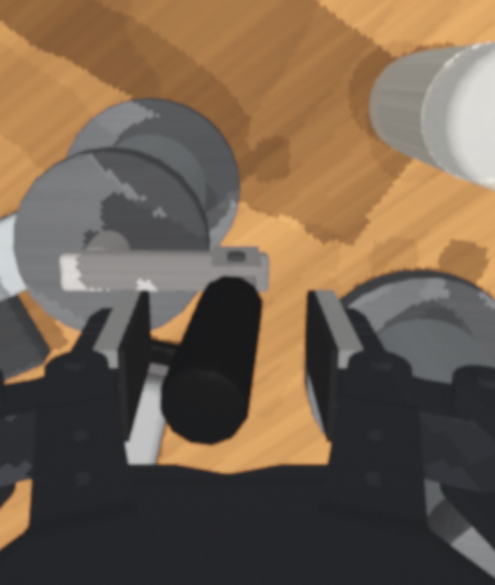

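Run:
```python
from h import *
c=cal('wrist');T=np.load('T2.npy');s=r.state();M=R.from_rotvec(s['tcp_rot']).as_matrix()
f=lambda u,v:(u/1.5+170,v/1.5+90)
for n,u,v,z in(('end ctr',208,402,.244),('base',236,290,.187),('arm inner',65,272,.163),('arm outer',268,272,.163),('pin',237,255,.187)):
    p=atz(c,T,*f(u,v),z);print(n,p.round(4),'tool',(M.T@(p-s['tool_pos'])).round(4),'rel AX',(p[:2]-AX).round(4))
```

```text
end ctr [0.6052 0.2597 0.244 ] tool [-0.0041  0.0024 -0.0402] rel AX [0.0283 0.0348]
base [0.6073 0.2665 0.187 ] tool [0.0026 0.     0.0168] rel AX [0.0304 0.0416]
arm inner [0.5735 0.217  0.163 ] tool [-0.0573  0.0028  0.0408] rel AX [-0.0034 -0.0079]
arm outer [0.6166 0.2741 0.163 ] tool [0.0142 0.0029 0.0407] rel AX [0.0397 0.0492]
pin [0.5984 0.2735 0.187 ] tool [ 0.0029 -0.0113  0.0168] rel AX [0.0215 0.0486]
```

Viewed 9. With the jaws open, the handle base is at (236,290) and its end at (208,402). It leans inward by about 0.12 rad, which is borderline for step 1. I'll regrip and press it outward along the jaw axis to the stop.

```bash
python3 -m pendant '[{"dp":[0,0.05,0],"rotation":[0,0,0],"claw":0.8},{"dp":[0,0.05,0],"rotation":[0,0,0],"claw":0.95},{"dp":[0,0.05,0],"rotation":[0,0,0],"claw":0.95},{"dp":[0.04,0.05,0],"rotation":[0,0,0],"claw":0.95},{"dp":[0.08,0.05,0],"rotation":[0,0,0],"claw":0.95}]' 60
python3 -m pendant '[{"dp":[0.03,0,0],"rotation":[0,0,0],"claw":0.95},{"dp":[0.06,0,0],"rotation":[0,0,0],"claw":0.95},{"dp":[0.06,0,0],"rotation":[0,0,0],"claw":0.95}]' 60
python3 -c "
from h import *
crank(AX)"
```

```text
time_s: 6.22
tool_pos: [0.6092, 0.2653, 0.2042]
tcp_rot: [2.811, 1.4, -0.005]
force: [-5.0, -10.0, 6.9]
gripper_width: 0.0183
time_s: 6.6
tool_pos: [0.6095, 0.2657, 0.2041]
tcp_rot: [2.809, 1.398, -0.012]
force: [-9.3, -14.1, 9.3]
gripper_width: 0.019
alpha 91.6 rad 0.0522 z 0.2041 Frad -16.8 Ftan cw 1.6 w 0.019 t 6.6
```

It is at the stop now: 17 N with no further motion, and the position matches the hinge. Continuing the crank with a firmer, centred grip.

```bash
python3 -m pendant '[{"dp":[-0.09,0.17,0],"rotation":[0,0,0],"claw":0.95},{"dp":[-0.17,0.42,0],"rotation":[0,0,0],"claw":0.95},{"dp":[-0.31,0.64,0],"rotation":[0,0,0],"claw":0.95},{"dp":[-0.51,0.82,0],"rotation":[0,0,0],"claw":0.95},{"dp":[-0.74,0.94,0],"rotation":[0,0,0],"claw":0.95}]' 80
python3 -c "
from h import *
crank(np.array([.5795,.2255]))"
```

```text
time_s: 7.22
tool_pos: [0.6269, 0.2117, 0.2043]
tcp_rot: [-2.81, -1.402, -0.001]
force: [-3.8, 5.5, 3.4]
gripper_width: 0.018
alpha 159.2 rad 0.0494 z 0.2043 Frad -5.2 Ftan cw -4.2 w 0.018 t 7.225
```

```bash
python3 -m pendant '[{"dp":[-0.34,0.06,0],"rotation":[0,0,0],"claw":0.95},{"dp":[-0.68,0,0],"rotation":[0,0,0],"claw":0.95},{"dp":[-0.985,-0.17,0],"rotation":[0,0,0],"claw":0.95},{"dp":[-1.21,-0.44,0],"rotation":[0,0,0],"claw":0.95},{"dp":[-1.33,-0.77,0],"rotation":[0,0,0],"claw":0.95}]' 80
python3 -c "
from h import *
crank(np.array([.5795,.2255]))"
```

```text
time_s: 7.85
tool_pos: [0.5569, 0.18, 0.2044]
tcp_rot: [2.81, 1.398, 0.002]
force: [5.9, 1.2, -1.6]
gripper_width: 0.0184
alpha 259.4 rad 0.0508 z 0.2044 Frad -3.7 Ftan cw -4.7 w 0.0184 t 7.85
```

```bash
python3 -m pendant '[{"dp":[0,-0.35,0],"rotation":[0,0,0],"claw":0.95},{"dp":[0.12,-0.67,0],"rotation":[0,0,0],"claw":0.95},{"dp":[0.34,-0.94,0],"rotation":[0,0,0],"claw":0.95},{"dp":[0.64,-1.11,0],"rotation":[0,0,0],"claw":0.95},{"dp":[0.985,-1.17,0],"rotation":[0,0,0],"claw":0.95}]' 80
python3 -c "
from h import *
crank(np.array([.5795,.2255]))"
```

```text
time_s: 8.48
tool_pos: [0.5382, 0.2553, 0.2043]
tcp_rot: [2.811, 1.4, -0.004]
force: [0.8, -6.3, 3.5]
gripper_width: 0.0183
alpha -1.2 rad 0.0509 z 0.2043 Frad -4.3 Ftan cw -4.7 w 0.0183 t 8.475
```

```bash
python3 -m pendant '[{"dp":[0.41,0.09,0],"rotation":[0,0,0],"claw":0.95},{"dp":[0.74,0.33,0],"rotation":[0,0,0],"claw":0.95},{"dp":[0.95,0.69,0],"rotation":[0,0,0],"claw":0.95},{"dp":[0.995,1.1,0],"rotation":[0,0,0],"claw":0.95},{"dp":[0.87,1.5,0],"rotation":[0,0,0],"claw":0.95}]' 80
python3 -c "
from h import *
crank(np.array([.5795,.2255]))"
```

```text
time_s: 9.1
tool_pos: [0.6246, 0.2458, 0.2042]
tcp_rot: [-2.809, -1.402, 0.003]
force: [-11.5, 0.9, 8.0]
gripper_width: 0.0181
alpha 118.8 rad 0.0494 z 0.2042 Frad -10.2 Ftan cw -5.5 w 0.0181 t 9.1
```

```bash
python3 -m pendant '[{"dp":[-0.29,0.3,0],"rotation":[0,0,0],"claw":0.95},{"dp":[-0.66,0.47,0],"rotation":[0,0,0],"claw":0.95},{"dp":[-1.07,0.47,0],"rotation":[0,0,0],"claw":0.95},{"dp":[-1.45,0.3,0],"rotation":[0,0,0],"claw":0.95},{"dp":[-1.73,0,0],"rotation":[0,0,0],"claw":0.95}]' 80
python3 -c "
from h import *
crank(np.array([.5795,.2255]))"
```

```text
time_s: 9.72
tool_pos: [0.5742, 0.1752, 0.2044]
tcp_rot: [2.811, 1.399, 0.003]
force: [6.3, 4.3, -1.2]
gripper_width: 0.0183
alpha 239.0 rad 0.0506 z 0.2044 Frad -5.0 Ftan cw -5.8 w 0.0183 t 9.725
```

Deck height should be about 0.080 + 24·599/360 = 0.120 m. I'll release, rise, and touch the stand's top with closed fingers to get its height exactly.

```bash
python3 -m pendant '[{"dp":[0,0,0],"rotation":[0,0,0],"claw":0.5},{"dp":[0,0,0],"rotation":[0,0,0],"claw":0.5},{"dp":[0,0,-0.6],"rotation":[0,0,0],"claw":0.5},{"dp":[0,0,-1.4],"rotation":[0,0,0],"claw":0.5},{"dp":[0,0,-2],"rotation":[0,0,-1.5],"claw":0.8}]' 40
python3 - <<'E'
from h import *
print(to([.494,-.166,.2],168), r.state()['joint_pos'].round(2),r.state()['tool_pos'])
E
```

```text
time_s: 10.35
tool_pos: [0.574, 0.1764, 0.3057]
tcp_rot: [2.69, 1.621, 0.001]
force: [-0.1, -0.5, -0.7]
gripper_width: 0.0256
([-6.8, 1.78, 2.11], [0.01, 0.0, -17.64]) [ 0.18  0.42  0.22  1.38 -0.    0.66] [0.5740308  0.17642708 0.30570841]
```

```bash
python3 -m pendant '[{"dp":[-1.2,0.3,0],"rotation":[0,0,-1.7],"claw":1},{"dp":[-2.4,0.6,0],"rotation":[0,0,-3.4],"claw":1},{"dp":[-3.5,0.9,0],"rotation":[0,0,-5.1],"claw":1},{"dp":[-4.6,1.2,0],"rotation":[0,0,-6.8],"claw":1},{"dp":[-5.7,1.5,0],"rotation":[0,0,-8.5],"claw":1}]'
python3 - <<'E'
from h import *
print(to([.494,-.166,.14],168))
E
```

```text
time_s: 10.98
tool_pos: [0.5076, -0.1053, 0.3043]
tcp_rot: [1.772, 2.594, -0.0]
force: [0.7, -1.5, -0.1]
gripper_width: -0.0002
([-1.03, -0.7, 3.29], [-0.0, 0.0, -9.44])
```

```bash
python3 -m pendant '[{"dp":[-0.6,-0.4,0.2],"rotation":[0,0,-1.7],"claw":1},{"dp":[-1.03,-0.7,1],"rotation":[0,0,-3.4],"claw":1},{"dp":[-1.03,-0.7,1.9],"rotation":[0,0,-5.1],"claw":1},{"dp":[-1.03,-0.7,2.6],"rotation":[0,0,-6.8],"claw":1},{"dp":[-1.03,-0.7,3.1],"rotation":[0,0,-8.5],"claw":1}]'
python3 -m pendant '[{"dp":[0,0,0.06],"rotation":[0,0,-0.94],"claw":1},{"dp":[0,0,0.14],"rotation":[0,0,-0.94],"claw":1},{"dp":[0,0,0.22],"rotation":[0,0,-0.94],"claw":1},{"dp":[0,0,0.3],"rotation":[0,0,-0.94],"claw":1}]'
```

```text
time_s: 11.6
tool_pos: [0.4933, -0.1642, 0.1475]
tcp_rot: [-0.482, -3.103, -0.0]
force: [-0.3, -0.3, 0.8]
gripper_width: -0.0004
time_s: 12.1
tool_pos: [0.4937, -0.1642, 0.1343]
tcp_rot: [0.34, 3.123, -0.0]
force: [0.1, 0.1, -0.7]
gripper_width: -0.0004
```

```bash
python3 -m pendant '[{"dp":[0,0,0.04],"rotation":[0,0,0],"claw":1},{"dp":[0,0,0.08],"rotation":[0,0,0],"claw":1},{"dp":[0,0,0.12],"rotation":[0,0,0],"claw":1},{"dp":[0,0,0.16],"rotation":[0,0,0],"claw":1},{"dp":[0,0,0.2],"rotation":[0,0,0],"claw":1}]'
python3 -m pendant '[{"dp":[0,0,0.04],"rotation":[0,0,0],"claw":1},{"dp":[0,0,0.08],"rotation":[0,0,0],"claw":1},{"dp":[0,0,0.08],"rotation":[0,0,0],"claw":1}]'
```

```text
time_s: 12.72
tool_pos: [0.4935, -0.1641, 0.125]
tcp_rot: [0.338, 3.123, -0.0]
force: [-8.2, 3.8, 27.1]
gripper_width: 0.0001
time_s: 13.1
tool_pos: [0.4936, -0.1641, 0.1248]
tcp_rot: [0.337, 3.121, -0.002]
force: [-18.5, 7.7, 57.7]
gripper_width: -0.0
```

Contact on the stand is at about z = 0.125. As a check in the same frame, I'll gently touch the box lid, which should be at deck + 70 mm, about 0.190.

```bash
python3 -m pendant '[{"dp":[0,0,-0.8],"rotation":[0,0,0],"claw":1},{"dp":[0,0,-1.9],"rotation":[0,0,0],"claw":1}]'
python3 - <<'E'
from h import *
print(to([.53,.033,.205],168))
E
```

```text
time_s: 13.35
tool_pos: [0.4925, -0.1636, 0.2157]
tcp_rot: [-0.338, -3.121, -0.001]
force: [0.2, -0.0, 0.4]
gripper_width: 0.0002
([0.11, 4.0, 0.22], [0.01, -0.02, -0.06])
```

```bash
python3 -m pendant '[{"dp":[0,1.1,0],"rotation":[0,0,0],"claw":1},{"dp":[0.1,2.2,0],"rotation":[0,0,0],"claw":1},{"dp":[0.1,3.3,0],"rotation":[0,0,0],"claw":1},{"dp":[0.1,4,0.1],"rotation":[0,0,0],"claw":1},{"dp":[0.1,4,0.35],"rotation":[0,0,0],"claw":1}]'
python3 -m pendant '[{"dp":[0,0,0.03],"rotation":[0,0,0],"claw":1},{"dp":[0,0,0.06],"rotation":[0,0,0],"claw":1},{"dp":[0,0,0.09],"rotation":[0,0,0],"claw":1},{"dp":[0,0,0.12],"rotation":[0,0,0],"claw":1}]'
```

```text
time_s: 13.98
tool_pos: [0.5319, 0.0345, 0.1978]
tcp_rot: [0.332, 3.123, 0.001]
force: [-0.4, 0.2, 0.1]
gripper_width: -0.0002
time_s: 14.48
tool_pos: [0.5314, 0.0319, 0.192]
tcp_rot: [0.339, 3.123, -0.0]
force: [0.0, -0.3, -0.5]
gripper_width: 0.0001
```

```bash
python3 -m pendant '[{"dp":[0,0,0.02],"rotation":[0,0,0],"claw":1},{"dp":[0,0,0.04],"rotation":[0,0,0],"claw":1}]'
```

```text
time_s: 14.72
tool_pos: [0.5314, 0.0323, 0.1901]
tcp_rot: [0.338, 3.123, -0.0]
force: [-2.8, -0.4, 11.5]
gripper_width: -0.0001
```

The lid contact at 0.190 puts the deck at 0.120, so it needs about 5 mm more (about 80° of crank). I'm going back to the handle.

```bash
python3 -m pendant '[{"dp":[0,0,-1],"rotation":[0,0,0],"claw":0.6},{"dp":[0,0.5,-1.9],"rotation":[0,0,0],"claw":0.4},{"dp":[0,1.6,-1.9],"rotation":[0,0,0],"claw":0.4}]'
python3 - <<'E'
from h import *
print(to([.574,.1755,.204],168))
E
```

```text
time_s: 15.1
tool_pos: [0.5506, 0.1102, 0.2888]
tcp_rot: [0.342, 3.116, 0.001]
force: [1.9, 0.0, -0.5]
gripper_width: 0.051
([-0.16, 1.37, 1.7], [0.01, 0.06, -0.09])
```

```bash
python3 -m pendant '[{"dp":[-0.16,1,0],"rotation":[0,0,0],"claw":0.4},{"dp":[-0.16,1.34,0],"rotation":[0,0,0],"claw":0.4},{"dp":[-0.16,1.36,0.5],"rotation":[0,0,0],"claw":0.4},{"dp":[-0.16,1.36,1.2],"rotation":[0,0,0],"claw":0.4},{"dp":[-0.16,1.36,1.7],"rotation":[0,0,0],"claw":0.4}]'
python3 -m pendant '[{"dp":[0,0,0],"rotation":[0,0,0],"claw":0.6},{"dp":[0,0,0],"rotation":[0,0,0],"claw":0.95},{"dp":[0,0,0],"rotation":[0,0,0],"claw":0.95},{"dp":[0,0,0],"rotation":[0,0,0],"claw":0.95}]' 60
python3 -c "
from h import *
crank(np.array([.5795,.2255]))"
```

```text
time_s: 15.72
tool_pos: [0.57, 0.1747, 0.1983]
tcp_rot: [-0.338, -3.122, 0.001]
force: [-0.6, -0.2, 0.2]
gripper_width: 0.0512
time_s: 16.23
tool_pos: [0.5713, 0.175, 0.2009]
tcp_rot: [0.338, 3.122, -0.0]
force: [-0.2, -3.7, 2.2]
gripper_width: 0.0187
alpha 242.2 rad 0.0512 z 0.2009 Frad 3.7 Ftan cw -0.4 w 0.0187 t 16.225
```

```bash
python3 -m pendant '[{"dp":[0.27,0.01,0],"rotation":[0,0,0],"claw":0.95},{"dp":[0.53,0.1,0],"rotation":[0,0,0],"claw":0.95},{"dp":[0.75,0.25,0],"rotation":[0,0,0],"claw":0.95},{"dp":[0.92,0.46,0],"rotation":[0,0,0],"claw":0.95},{"dp":[1.01,0.72,0],"rotation":[0,0,0],"claw":0.95}]' 60
python3 -m pendant '[{"dp":[0,0,0],"rotation":[0,0,0],"claw":0.95}]'
python3 -c "
from h import *
crank(np.array([.5795,.2255]))"
```

```text
time_s: 16.85
tool_pos: [0.5284, 0.2216, 0.2007]
tcp_rot: [0.338, 3.123, -0.001]
force: [-1.9, -4.1, 9.2]
gripper_width: 0.0185
time_s: 16.98
tool_pos: [0.5284, 0.223, 0.2007]
tcp_rot: [-0.335, -3.123, -0.002]
force: [-3.6, 1.2, 9.4]
gripper_width: 0.0189
alpha 320.1 rad 0.0512 z 0.2007 Frad 3.5 Ftan cw 1.4 w 0.0189 t 16.975
```

Deck is now at about 0.1253. I release, rise, and go behind the box with the jaws open across the row for a two-finger push.

```bash
python3 -m pendant '[{"dp":[0,0,0],"rotation":[0,0,0],"claw":0.5},{"dp":[0,0,0],"rotation":[0,0,0],"claw":0.5},{"dp":[0,0,-0.7],"rotation":[0,0,0],"claw":0.5},{"dp":[0,0,-1.5],"rotation":[0,0,0],"claw":0.5},{"dp":[0,0,-2],"rotation":[0,0,0],"claw":0.2}]'
python3 - <<'E'
from h import *
print(to([.5436,.1054,.131],168))
E
```

```text
time_s: 17.6
tool_pos: [0.5294, 0.2215, 0.3015]
tcp_rot: [0.338, 3.122, 0.001]
force: [0.5, 0.0, -0.1]
gripper_width: 0.0594
([-0.77, -2.21, 3.41], [0.01, 0.01, -0.06])
```

```bash
python3 -m pendant '[{"dp":[-0.4,-1.1,0],"rotation":[0,0,0],"claw":0},{"dp":[-0.77,-2.15,0],"rotation":[0,0,0],"claw":0},{"dp":[-0.77,-2.15,0.8],"rotation":[0,0,0],"claw":0},{"dp":[-0.77,-2.15,1.4],"rotation":[0,0,0],"claw":0},{"dp":[-0.77,-2.15,1.4],"rotation":[0,0,0],"claw":0}]'
python3 - <<'E'
from h import *
print(to([.5436,.1054,.131],168))
cv2.imwrite('pics/s4.png',cv2.resize(r.capture('side')[120:420,180:480],None,fx=2,fy=2))
E
```

```text
time_s: 18.23
tool_pos: [0.5422, 0.1078, 0.2279]
tcp_rot: [-0.338, -3.119, 0.001]
force: [-0.0, -0.0, -0.2]
gripper_width: 0.0856
([-0.05, -0.04, 1.94], [-0.01, -0.04, -0.06])
```

View pics/s4.png

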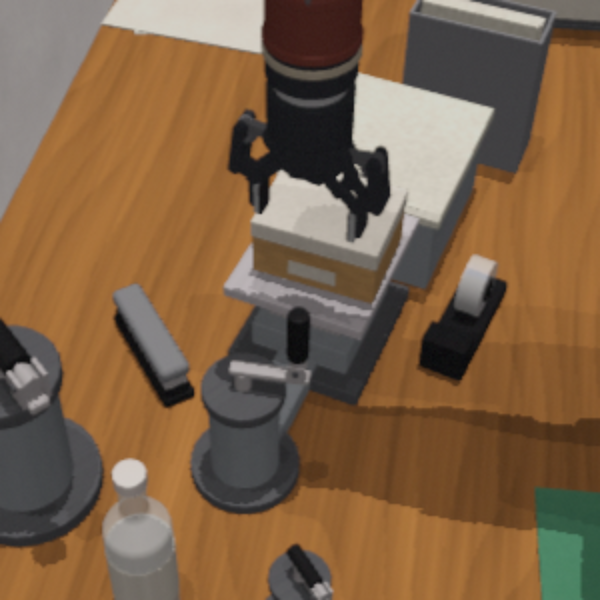

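Viewed 10. The handle is upright at (298,335), the deck is level with the stand, and the fingers are behind the box at (258,195) and (350,225). I descend carefully.

```bash
python3 -m pendant '[{"dp":[-0.04,0.02,0.5],"rotation":[0,0,0],"claw":0},{"dp":[-0.04,0.02,1],"rotation":[0,0,0],"claw":0},{"dp":[-0.04,0.02,1.5],"rotation":[0,0,0],"claw":0},{"dp":[-0.04,0.02,1.92],"rotation":[0,0,0],"claw":0},{"dp":[-0.04,0.02,1.92],"rotation":[0,0,0],"claw":0}]'
python3 -m pendant '[{"dp":[0,-0.1,0],"rotation":[0,0,0],"claw":0},{"dp":[0,-0.25,0],"rotation":[0,0,0],"claw":0},{"dp":[0,-0.4,0],"rotation":[0,0,0],"claw":0},{"dp":[0,-0.6,0],"rotation":[0,0,0],"claw":0}]'
```

```text
time_s: 18.9
tool_pos: [0.5459, 0.1088, 0.134]
tcp_rot: [-0.337, -3.123, 0.0]
force: [-0.7, 0.9, 0.5]
gripper_width: 0.085
time_s: 19.4
tool_pos: [0.5399, 0.0791, 0.1345]
tcp_rot: [0.337, 3.122, 0.002]
force: [1.3, 4.1, 0.7]
gripper_width: 0.0856
```

```bash
python3 -m pendant '[{"dp":[0,-0.25,0],"rotation":[0,0,0],"claw":0},{"dp":[0,-0.5,0],"rotation":[0,0,0],"claw":0},{"dp":[0,-0.75,0],"rotation":[0,0,0],"claw":0},{"dp":[0,-1,0],"rotation":[0,0,0],"claw":0},{"dp":[0,-1.25,0],"rotation":[0,0,0],"claw":0}]'
python3 -m pendant '[{"dp":[0,-0.25,0],"rotation":[0,0,0],"claw":0},{"dp":[0,-0.5,0],"rotation":[0,0,0],"claw":0},{"dp":[0,-0.75,0],"rotation":[0,0,0],"claw":0},{"dp":[0,-1,0],"rotation":[0,0,0],"claw":0},{"dp":[0,-1.25,0],"rotation":[0,0,0],"claw":0}]'
python3 - <<'E'
from h import *
print(to([.4996,-.103,.134],168))
E
```

```text
time_s: 20.02
tool_pos: [0.5256, 0.0172, 0.1336]
tcp_rot: [-0.338, -3.123, 0.001]
force: [0.5, 3.0, -1.9]
gripper_width: 0.0856
time_s: 20.65
tool_pos: [0.5125, -0.0437, 0.1338]
tcp_rot: [-0.338, -3.123, -0.0]
force: [-0.1, 3.7, -1.1]
gripper_width: 0.0855
([-0.0, -1.21, -0.0], [-0.0, -0.0, -0.06])
```

Steady push force of 3–4 N, with no snag at the gap. I finish the push, decelerating, then back off and rise.

```bash
python3 -m pendant '[{"dp":[0,-0.3,0],"rotation":[0,0,0],"claw":0},{"dp":[0,-0.6,0],"rotation":[0,0,0],"claw":0},{"dp":[0,-0.9,0],"rotation":[0,0,0],"claw":0},{"dp":[0,-1.1,0],"rotation":[0,0,0],"claw":0},{"dp":[0,-1.2,0],"rotation":[0,0,0],"claw":0}]'
python3 -m pendant '[{"dp":[0,0.3,0],"rotation":[0,0,0],"claw":0},{"dp":[0,0.9,0],"rotation":[0,0,0],"claw":0},{"dp":[0,1,-1],"rotation":[0,0,0],"claw":0},{"dp":[0,1,-2.1],"rotation":[0,0,0],"claw":0},{"dp":[0,1,-3.2],"rotation":[0,0,0],"claw":0}]'
python3 - <<'E'
from h import *
cv2.imwrite('pics/s5.png',r.capture('side'));im=r.capture('top');cv2.imwrite('pics/t5.png',im)
cv2.imwrite('pics/t5c.png',cv2.resize(im[215:355,190:480],None,fx=2.75,fy=2.75,interpolation=cv2.INTER_CUBIC))
a=cv2.resize(cv2.imread('pics/s5.png')[130:390,240:480],None,fx=1.6,fy=1.6,interpolation=cv2.INTER_CUBIC)
b=cv2.resize(im[215:355,270:490],(400,255));H=np.zeros((416,800,3),np.uint8);H[:a.shape[0],:a.shape[1]]=a;H[:255,390:790]=b;cv2.imwrite('pics/c5.png',H)
E
```

```text
time_s: 21.28
tool_pos: [0.4998, -0.1021, 0.1339]
tcp_rot: [0.339, 3.123, 0.0]
force: [1.5, 2.1, 0.2]
gripper_width: 0.0852
time_s: 21.9
tool_pos: [0.5105, -0.0514, 0.2957]
tcp_rot: [0.336, 3.123, -0.001]
force: [1.4, -0.6, -0.1]
gripper_width: 0.0853
```

View pics/c5.png

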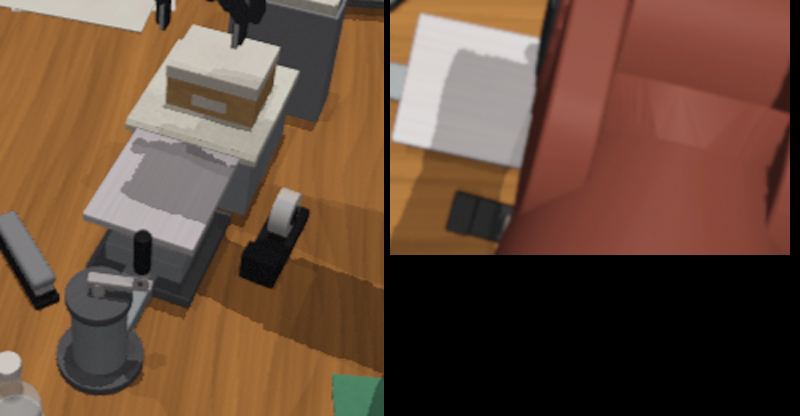

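Viewed 11. The box stands square on the stand, with lid corners at crop (167,70), (265,92), (280,48) and (196,26). I'll check its centre numerically.

Run:
```python
from h import *
c,T=Tw('side')
P=np.array([atz(c,T,u/1.6+240,v/1.6+130,.195) for u,v in((167,70),(265,92),(280,48),(196,26))]);m=P.mean(0);print(P.round(3).tolist(),m)
r_=np.array([-.2075,-.978]);a=np.array([-.978,.2075]);q=m[:2]-np.array([.4955,-.1660]);print('along',q@r_,'across',q@a)
e=P[1]-P[0];print('edge angle vs across deg',np.degrees(np.arctan2(e[1],e[0]))-168, np.linalg.norm(e[:2]))
S=np.array([atz(c,T,u/1.6+240,v/1.6+130,z) for u,v,z in((128,122,.125),(255,160,.125))]);print('stand near edge',S.round(3).tolist())
```

```text
[[0.557, -0.117, 0.195], [0.422, -0.097, 0.195], [0.411, -0.196, 0.195], [0.533, -0.223, 0.195]] [ 0.48062353 -0.15798052  0.195     ]
along -0.004756182545323307 across 0.01621322793503718
edge angle vs across deg 3.711662965954133 0.13589204437326627
stand near edge [[0.603, -0.079, 0.125], [0.422, -0.039, 0.125]]
```

```bash
python3 -c "
from h import *
s=r.state();print(s['time_s'],s['force'],s['tool_pos']);print(r.close_job())"
```

```text
22.0 [ 1.20672535 -0.19149802 -0.20063535] [ 0.51323634 -0.05212518  0.29964635]
the job is handed in; nothing more can be done
None
```

I unfolded the handle to its stop, turned the crank clockwise about 680° in total, pushed the box across to the stand, and handed the job in at 22 s.

**Deck height:** The crank angle puts the deck at about 0.1253 m. I measured the stand's top at about 0.125 m by touching it. The camera had put the stand lower, at about 0.118 m. I relied on the touch because touching the box lid gave a height that matched the crank angle. I did not touch the deck again after the final turn.

**Box:** The last side picture shows it flat and square to within about 4°, about 5 mm along and 11–16 mm across from the stand's centre (limits 57 and 32 mm). The top camera's view was blocked by the arm, so this rests on one camera.

**Neighbours:** The stapler, tape dispenser and the part of the bottle in view looked undisturbed. The magazine file was only partly in view. I did not measure their positions.

**Grip slip:** My first grip on the handle slipped. At 90° of crank the handle leaned about 0.12 rad from upright, close to the 0.15 rad limit for step 1. I gripped it again and pressed it to its stop (17 N, no further motion) before cranking on. I believe its fold never went below 1 rad, but I had no direct reading of it while the handle was slipping.

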